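# Show the kiln loader which blank goes where

## Robot

A 6-joint arm with a two-finger parallel gripper is mounted at the origin on the work surface. World frame = base frame: x ahead of the robot, y to its left, z up, the work surface at z = 0. Lengths are in mm, angles in rad, forces in N, time in s.
With the tool pointing down it reaches from about 350 to 775 mm from the base axis. Payload 7.3 kg.
Tool frame: the origin (TCP) lies between the finger pads; the fingertips stand 8 mm ahead of it and the grasp point (between the pads) lies 11 mm behind it; y points along the fingers, z is the direction in which the jaws open and shut, and the axes are right-handed (so a half turn about y gives the same grasp; the last joint's range is limited). The gripper opens to 92 mm and grips with 3 to 60 N. Pads are 19 mm wide; open, the fingers measure 130 mm over their backs; the gripper's body (75 mm by 190 mm) begins 47 mm behind the grasp point.
Start: joints at [-1.379, 0.342, 1.524, -0, 1.275, -0.146], TCP at [174.014, -495.342, 234.741] pointing down, gripper open.
Joint ranges: [-2.53, 2.53], [-0.77, 2.02], [0.04, 2.7], [-1, 4.14], [0.28, 2.66], [-3.11, 3.11]. Speed limits (rad/s): [2.57, 2.57, 3.14, 3.14, 3.14, 3.14].

## Interface

Orientations are given as [roll, pitch, yaw] about the fixed x, y, z axes, in that order (R = Rz(yaw) Ry(pitch) Rx(roll)).
In Python, from plant import bot, vision, job gives the robot as it stands. The module is installed in compiled form; this text tells all that it offers.
- The arm moves only by the tool arm_command, never from a script. Its argument "deltas" is a list of rows, each a list of 4 numbers: the shift along the tool's x, y, z in m, then the turn about the tool's y in degrees. In form: [[x, y, z, twist], ...]. A call has 1 to 5 rows; each row shifts and turns the commanded pose from where the row before left it, along the tool's axes as they then stand; what a row does not reach is not made up. A row lasts 1/10 s, in which the tool goes at most 50 mm and 8.59 degrees, less where a joint would pass 70% of its speed; a pose out of reach is approached as far as the arm can. A call is refused whole if a number of a shift passes 0.05 or a number of a turn 8.59, either way. A call with a gripper value outside its range is refused whole. "claw" is the closure in counts, from 0 (fully open) to 255 (shut), set as the call begins (left out, the last holds). The fingers move at their own pace and stop on an object; the grip force is fixed at half the most. Time passes only in rows, so rows that do not move let the fingers close. It gives the time, the measured TCP pose, the force and the opening at its end, in the units of the state.
- bot.get_obs(): the state, without advancing time (a new reading comes with each control period).
- vision.capture(name): name is "scene" or "top"; returns a dict with "img" (384x512x3 uint8, red, green, blue), "camera_matrix" (3x3 intrinsics, pixels), "world_to_cam" (4x4, takes a point from world to camera coordinates). Camera axes: x right, y down, z forward; pixel columns grow to the right and rows downward; lengths in mm; the calibration is good to about 2 mm. A picture is of the moment at which its call begins. There is no depth.
- job.close_job(): hands the job in, once; it reports no verdict.
Trained networks look in a picture, given as the dict that the camera call returned (one of the last four; its "shot" number tells which), for a name from the list of things; names that differ only in an ending like _2 or _b are one class to them, and where a whole thing is asked for, a point or a joint stands for the part that bears it (a point fixed in the world has none). Each returns a list of dicts, best first, with "confidence" (0 to 1); they miss things now and then, are a little off and sometimes report something else, mostly with a low value. They report only what shows in the picture. A call takes as long as a camera call.
- vision.find_in(picture, name): "xyz" ([x, y, z] in mm, in the coordinates of the camera as it stood for that picture, good to about 4 mm: the middle of the surface that is visible of it).
- vision.regions_of(picture, name): "mask" (384x512 bool, what is visible of it).
The state is a dict: "time": time; "joint_positions": joint angles; "dq": joint speeds; "tau": joint torques, N m; "tool_pos": TCP position; "tcp_rot": TCP orientation; "contact_force": force on the tool from outside, world axes, zero at the start; "moment": the same for the moment, N m; "grip_width": finger opening in mm.
Only numpy, scipy, OpenCV 4.12 (cv2) and the standard library are available. Lean on these libraries where they do the work, as an engineer would, in place of code of your own. Each camera call takes 0.05 s, during which the arm holds its last target. There are 200 camera calls.

## Task

Show your workmate, who is loading the heat-treating kiln, which blank goes where: point at the middle of the blade of the cleaver blank (the broad rectangular one lying on the plywood board) with the fingertips just above it, within a few centimetres but not touching, and stay there for two seconds; then lift the hand and point in the same way, again for two seconds, at the middle of the one firebrick whose slot is still empty. Touch and move nothing, point closely at no other blank on the way, and finish with the whole hand raised at least 20 cm above the bench so that your mate can reach in.

Things in the scene. Friction and masses are not known exactly. Their poses are not given: they have to be found in the camera images.
- cleaver: The cleaver blank: dark grey steel, loose, lying flat on a pale plywood board (340 x 340 mm, 12 mm thick). Broad rectangular blade 170 x 80 mm, 4 mm thick, with a narrow tang 26 mm wide. Origin: middle of the blade's underside; x runs along the blade away from the tang (blade from -85 to 85 mm, tang on to -170 mm), y across it, z up. It is the widest blank by far.
- cleaver_mid (a point): Middle of the cleaver's blade, on its upper face, 16 mm above the bench: the first point to be shown. z is up.
- empty_slot (a point): Middle of the mouth of the slot in the empty firebrick, level with the brick's top, 55 mm above the bench: the second point to be shown. z is up, x along the slot. Three such cream firebricks, 114 mm (along the slot) x 50 mm x 40 mm high, stand side by side 85 mm apart on a tan kiln shelf (270 x 270 mm, 15 mm thick); each has a slot 7 mm wide and 18 mm deep along the middle of its top. In two of them a blank stands on edge; the third is empty.
- chef_blank: A slim pointed chef's knife blank, loose, flat on the plywood board, dark grey, 285 x 42 mm, 4 mm thick; origin on its underside, mid blade; x along it towards the point, z up. Leave it alone.
- chisel_blank: A narrow chisel blank, loose, flat on the plywood board, dark grey, 220 x 30 mm, 6 mm thick; origin on its underside, mid blade; x along it towards the cutting end, z up. Leave it alone.
- petty_a: A small knife blank standing on edge in the slot of one firebrick, loose, dark grey, 215 mm long, 38 mm high, 4 mm thick; its top edge is 75 mm above the bench and 20 mm above the brick. Origin: middle of its lower edge, 37 mm above the bench; x along it, z up. Leave it alone.
- petty_b: A small knife blank standing on edge in the slot of another firebrick, loose, dark grey, 235 mm long, 40 mm high, 4 mm thick; its top edge is 77 mm above the bench and 22 mm above the brick. Origin: middle of its lower edge, 37 mm above the bench; x along it, z up. Leave it alone.

How it is judged:
By the outcome, as a careful person would: the job done as asked, in the order asked, and still so for the second after the job is handed in, with the robot touching nothing.
It also fails if it takes over 51 s, if anything falls off the work surface, if the arm or the gripper's body presses on something with over 40 N, if the wrist force passes 120 N, or if a joint passes its speed limit or range.

## Working session

There is one attempt and no reset: what is moved stays moved. The work goes in short steps, Python scripts to look and compute and a tool call to move; the robot and the scene stay as the last step left them, time stands still between calls to the robot, and variables do not carry over. Pictures are saved under pics/ and viewed, about 8 in all and at most 12, crops included, and the job is handed in when it is done.

Besides the shell and the picture viewer there is one more tool, called by a JSON object that holds its "method" and its "body", one argument or row to a line. arm_command: Moves the arm, as the interface text tells. Its arguments: {"type":"object","properties":{"deltas":{"type":"array","items":{"type":"array","items":{"type":"number"}}},"claw":{"type":"number"}},"required":["deltas"]}

```bash
mkdir -p pics
cat > h.py <<'E'
import numpy as np, cv2
from plant import bot, vision, job
def save(p,n): cv2.imwrite('pics/'+n, cv2.cvtColor(p['img'],cv2.COLOR_RGB2BGR))
def toworld(p,x):
    T=np.linalg.inv(np.array(p['world_to_cam'])); return (T@np.r_[x,1])[:3]
def ray(p,u,v,z):
    T=np.linalg.inv(np.array(p['world_to_cam'])); d=T[:3,:3]@np.linalg.inv(p['camera_matrix'])@np.array([u,v,1.])
    o=T[:3,3]; return o+d*(z-o[2])/d[2]
def proj(p,X):
    c=(np.array(p['world_to_cam'])@np.r_[X,1])[:3]; q=np.array(p['camera_matrix'])@c; return q[:2]/q[2]
E
python3 - <<'E'
from h import *
np.set_printoptions(precision=1,suppress=True)
o=bot.get_obs(); print(o['time'],o['tool_pos'],o['tcp_rot'],o['grip_width'])
for c in('top','scene'):
    p=vision.capture(c); save(p,c+'1.png'); print(c, np.linalg.inv(p['world_to_cam'])[:3,3])
    for n in('cleaver','empty_slot','chef_blank','chisel_blank','petty_a'):
        for r in vision.find_in(p,n)[:3]: 
            w=toworld(p,r['xyz']);print(n,round(r['confidence'],2),w,proj(p,w))
    for r in vision.regions_of(p,'cleaver')[:2]:
        m=r['mask']; v,u=np.nonzero(m); print('mask',r['confidence'],m.sum(),u.mean(),v.mean(),cv2.minAreaRect(np.c_[u,v].astype(np.float32)))
E
```

```text
0.0 [ 173.9 -494.9  234. ] [-1.6  0.  -2.8] 91.73203175690921
top [ 465.2   -1.1 1079.7]
empty_slot 0.6 [544.4 285.3  53. ] [150.9 190.8]
chef_blank 0.74 [ 555.  -231.3   12.6] [331.  193.4]
chisel_blank 0.67 [ 581.9 -128.8   17. ] [296.5 183.1]
chisel_blank 0.54 [541.7 287.7  52.9] [150.  191.7]
chisel_blank 0.44 [ 535.5 -326.3   12.1] [363.3 201. ]
petty_a 0.78 [529.7 200.4  56. ] [180.6 196.8]
petty_a 0.54 [571.1 121.8  57.5] [209.1 182.9]
mask 0.69 1771 364.95652173913044 203.23489553924335 ((366.5, 211.5), (27.0, 87.0), 0.0)
scene [1089.9 -448.1  901.6]
cleaver 0.97 [ 544.  -326.1   15. ] [146.7 269.5]
chef_blank 0.81 [ 562.3 -236.3   16.3] [184.4 253. ]
chisel_blank 0.97 [ 590.6 -129.5   18.1] [228.5 236.2]
petty_a 0.93 [543.  202.2  62.7] [316.9 149.2]
petty_a 0.59 [590.6 125.1  57.9] [307.9 174.6]
mask 0.66 2647 143.0710238005289 269.3717415942576 ((137.16000366210938, 262.8800048828125), (92.80000305175781, 38.0), 53.13010025024414)
```

Run:
```python
import cv2
a=cv2.imread('pics/top1.png')[130:280,110:430]
cv2.imwrite('pics/top1c.png',cv2.resize(a,None,fx=2.5,fy=2.5,interpolation=cv2.INTER_CUBIC))
```

```text
(no output)
```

View pics/scene1.png

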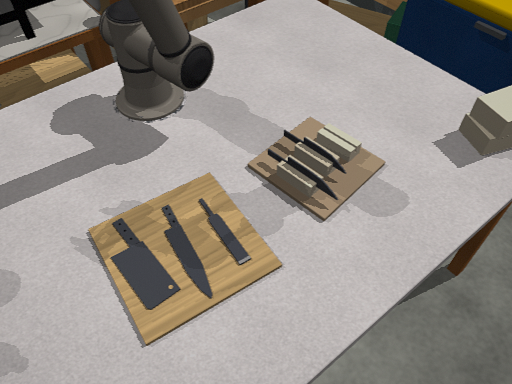

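View pics/top1c.png

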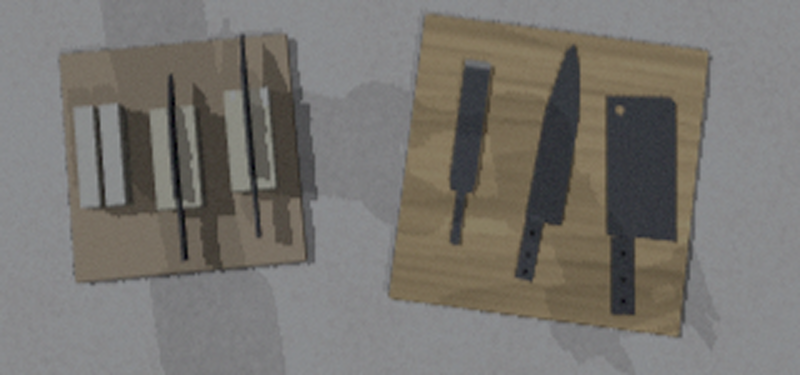

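Both pictures agree: the cleaver is the broad blank at the far right of the board (top view about px 366.6, 197), and the empty brick is the one at the far left, +y side (top view about px 150.6, 192.4). The other two bricks hold blanks.

```bash
cat >> h.py <<'E'
from scipy.spatial.transform import Rotation as Rn
def todelta(t):
    o=bot.get_obs(); R=Rn.from_euler('xyz',o['tcp_rot']).as_matrix()
    d=np.array(t)-o['tool_pos']; return R.T@d/1000, o
E
python3 - <<'E'
from h import *
np.set_printoptions(precision=4,suppress=True)
p=vision.capture('top'); s=vision.capture('scene')
c=ray(p,366.6,197,16); e=ray(p,150.6,192.4,55)
print('top',c,e,'in scene',proj(s,c),proj(s,e)); print('scene',ray(s,146,275,16))
print('blade len/width', np.linalg.norm(ray(p,366.6,168.5,16)-ray(p,366.6,225.4,16)),np.linalg.norm(ray(p,352.8,197,16)-ray(p,380.4,197,16)))
# refine by mask: dark pixels of the cleaver and cream pixels of brick
g=p['img'].astype(int)
m=(g.max(2)<75); n,l,st,ce=cv2.connectedComponentsWithStats(m.astype(np.uint8)); k=l[197,366]; print('dark cc',st[k],ce[k])
hh,w=[],[]
for v in range(165,230,4): 
    u=np.nonzero(l[v]==k)[0]; print(v,u.min() if len(u) else 0,u.max() if len(u) else 0,end='; ')
d,o=todelta([c[0],c[1],150]); print('\n',d,o['tcp_rot'])
E
```

```text
top [ 547.1449 -334.7835   16.    ] [539.6313 285.2229  55.    ] in scene [143.9673 272.3626] [337.5817 136.915 ]
scene [ 555.8668 -334.6309   16.    ]
blade len/width 166.7761922368393 80.82135214581987
dark cc [ 353  169   28   87 1825] [364.9321 204.1962]
165 0 0; 169 353 377; 173 353 379; 177 353 379; 181 353 380; 185 353 380; 189 353 379; 193 353 379; 197 353 379; 201 353 379; 205 353 379; 209 353 379; 213 353 380; 217 353 379; 221 353 379; 225 355 380; 229 354 363; 
 [-0.4053  0.0847 -0.0278] [-1.5707 -0.     -2.8038]
```

Run:
```python
import cv2
a=cv2.imread('pics/scene1.png')
x=cv2.resize(a[205:325,80:240],None,fx=4,fy=4,interpolation=cv2.INTER_CUBIC)
cv2.imwrite('pics/s_cl.png',x)
x=cv2.resize(a[110:220,240:390],None,fx=4,fy=4,interpolation=cv2.INTER_CUBIC)
cv2.imwrite('pics/s_br.png',x)
```

```text
(no output)
```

View pics/s_br.png

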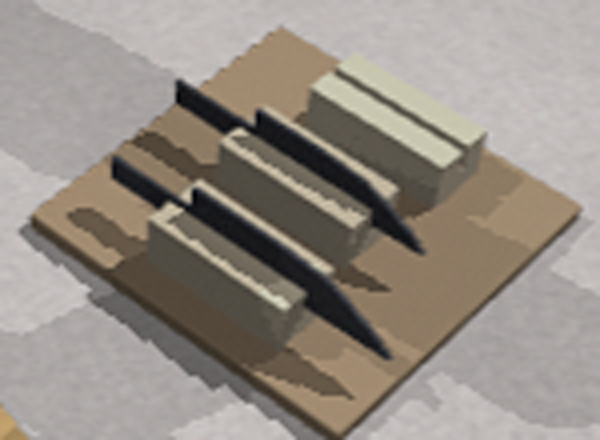

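The scene view puts the brick centre at about px (339.5, 138.2), against (337.6, 136.9) projected from the top view. That is within about 4 mm, so I average to brick (541, 285) and cleaver (548, -335). Moving at height with the gripper shut.

{"method": "arm_command", "body": {
  "deltas": [
    [-0.027,0,-0.002,0],
    [-0.027,0,-0.002,0],
    [-0.027,0,-0.002,0],
    [-0.027,0,-0.002,0],
    [-0.027,0,-0.002,0]
  ],
  "claw": 255
}}

```text
time: 1.3
tool_pos: [299.0, -440.7, 234.8]
tcp_rot: [-1.57, -0.0, -2.804]
contact_force: [0.0, 0.6, 0.4]
grip_width: 56.4
```

{"method": "arm_command", "body": {
  "deltas": [
    [-0.027,0,-0.002,0],
    [-0.027,0,-0.002,0],
    [-0.027,0,-0.002,0],
    [-0.027,0,-0.002,0],
    [-0.027,0,-0.002,0]
  ]
}}

```text
time: 1.8
tool_pos: [423.1, -386.5, 234.8]
tcp_rot: [-1.571, 0.0, -2.804]
contact_force: [1.0, -0.5, 0.2]
grip_width: 16.9
```

{"method": "arm_command", "body": {
  "deltas": [
    [-0.027,0,-0.002,0],
    [-0.027,0,-0.002,0],
    [-0.027,0,-0.002,0],
    [-0.027,0,-0.002,0],
    [-0.027,0,-0.002,0]
  ]
}}

```text
time: 2.3
tool_pos: [547.1, -332.3, 234.7]
tcp_rot: [-1.571, -0.0, -2.804]
contact_force: [0.6, 1.2, 1.7]
grip_width: 0.4
```

{"method": "arm_command", "body": {
  "deltas": [
    [0,0.02,0,0],
    [0,0.02,0,0],
    [0,0.02,0,0],
    [0,0.02,0,0],
    [0,0,0,0]
  ]
}}

```text
time: 2.8
tool_pos: [544.8, -331.7, 151.6]
tcp_rot: [-1.576, -0.003, -2.804]
contact_force: [-0.4, 0.5, 0.2]
grip_width: 0.7
```

Run:
```python
from h import *
print(todelta([548,-335,44]))
p=vision.capture('scene'); a=p['img'][130:330,60:290]
cv2.imwrite('pics/above.png',cv2.resize(a[:,:,::-1],None,fx=3,fy=3))
```

```text
(array([-0.00225925,  0.10757458,  0.00466439]), {'time': 2.8, 'joint_positions': array([-6.66960438e-01,  6.20175291e-01,  1.29859581e+00, -6.01326587e-05,
        1.22889186e+00,  5.66048586e-01]), 'dq': array([-0.00034379, -0.03558921, -0.05514556,  0.0005661 ,  0.04379738,
        0.00088514]), 'tau': array([ 3.71778372e-02, -5.70653379e+01, -2.42905354e+01,  9.00272420e-02,
       -5.33097982e-01,  3.82229366e-03]), 'tool_pos': array([ 544.83948148, -331.74720071,  151.6038185 ]), 'tcp_rot': array([-1.57588953, -0.00330321, -2.80377661]), 'contact_force': array([-0.40075204,  0.5375293 ,  0.23974374]), 'moment': array([ 0.01504613,  0.01903558, -0.00510257]), 'grip_width': 0.6571575113767357})
```

View pics/above.png

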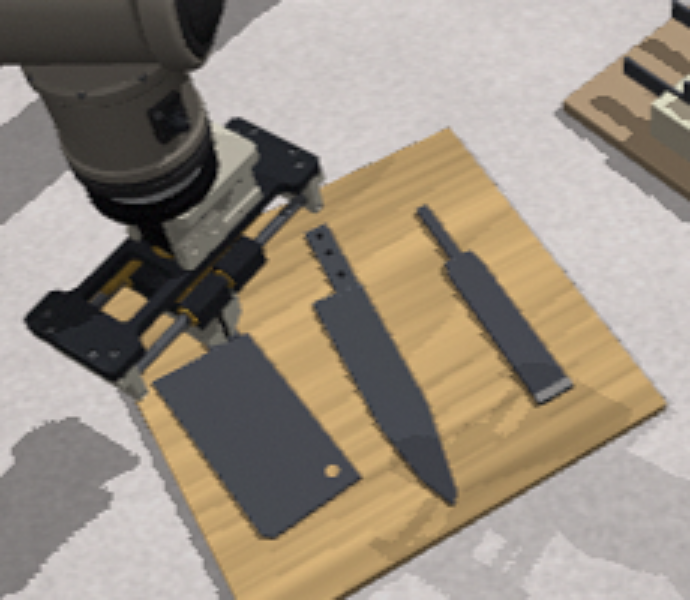

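The picture shows the closed hand upright over the cleaver's board area, clear of everything, with the blade centre near scene px (146, 275). Aim is x≈550. Descending with the tips staying about 20 mm clear.

{"method": "arm_command", "body": {
  "deltas": [
    [-0.001,0.02,0.001,0],
    [-0.001,0.02,0.001,0],
    [-0.001,0.02,0.001,0],
    [-0.001,0.015,0,0],
    [0,0,0,0]
  ]
}}

```text
time: 3.35
tool_pos: [550.4, -333.8, 78.4]
tcp_rot: [-1.573, -0.001, -2.804]
contact_force: [-0.6, -0.5, -0.4]
grip_width: 0.3
```

{"method": "arm_command", "body": {
  "deltas": [
    [0,0,0,0],
    [0,0,0,0]
  ]
}}

```text
time: 3.55
tool_pos: [551.6, -334.9, 81.2]
tcp_rot: [-1.569, 0.001, -2.804]
contact_force: [0.2, -0.3, -1.1]
grip_width: 0.4
```

Run:
```python
from h import *
d,o=todelta([550,-335,42]); print(d,o['tool_pos'],o['tcp_rot'])
```

```text
[ 0.00163615  0.03924539 -0.00051283] [ 551.63625404 -334.87772829   81.24854803] [-1.56860634e+00  1.32067178e-03 -2.80381068e+00]
```

{"method": "arm_command", "body": {
  "deltas": [
    [0,0.01,0,0],
    [0,0.01,0,0],
    [0,0.009,0,0],
    [0,0.006,0,0],
    [0,0.002,0,0]
  ]
}}

```text
time: 4.05
tool_pos: [550.4, -334.0, 41.4]
tcp_rot: [-1.572, -0.001, -2.804]
contact_force: [-0.9, 0.3, 0.1]
grip_width: 0.3
```

{"method": "arm_command", "body": {
  "deltas": [
    [0,0,0,0],
    [0,0,0,0],
    [0,0,0,0],
    [0,0,0,0],
    [0,0,0,0]
  ]
}}

```text
time: 4.55
tool_pos: [551.1, -334.4, 43.0]
tcp_rot: [-1.57, 0.0, -2.804]
contact_force: [-0.9, 0.7, -0.6]
grip_width: 0.2
```

Run:
```python
from h import *
d,o=todelta([550,-335,42]); print(d,o['tool_pos'],o['tcp_rot'])
p=vision.capture('scene'); a=p['img'][190:340,60:260]
print(proj(p,[550,-335,36]))
cv2.imwrite('pics/near.png',cv2.resize(a[:,:,::-1],None,fx=4,fy=4))
```

```text
[0.00119138 0.00101493 0.00019463] [ 551.05913502 -334.42115048   43.0151514 ] [-1.57029343e+00  2.65697373e-04 -2.80380131e+00]
[142.74002403 268.84671082]
```

View pics/near.png

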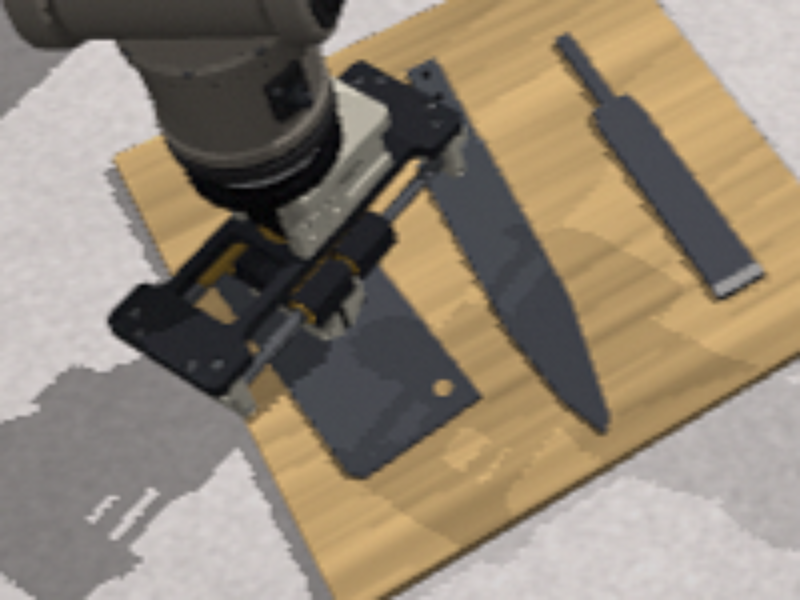

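The tips sit over the blade at about scene px (146, 274), some millimetres toward the point end of centre. I nudge back 3 mm, then hold for 2.9 s.

{"method": "arm_command", "body": {
  "deltas": [
    [0.003,0,-0.001,0],
    [0,0,0,0],
    [0,0,0,0],
    [0,0,0,0],
    [0,0,0,0]
  ]
}}

```text
time: 5.1
tool_pos: [547.8, -334.4, 42.7]
tcp_rot: [-1.571, 0.0, -2.804]
contact_force: [-0.3, 0.2, -0.7]
grip_width: 0.2
```

{"method": "arm_command", "body": {
  "deltas": [
    [0,0,0,0],
    [0,0,0,0],
    [0,0,0,0],
    [0,0,0,0],
    [0,0,0,0]
  ]
}}

```text
time: 5.6
tool_pos: [547.8, -334.4, 42.7]
tcp_rot: [-1.571, 0.0, -2.804]
contact_force: [0.2, 0.3, -0.2]
grip_width: 0.2
```

{"method": "arm_command", "body": {
  "deltas": [
    [0,0,0,0],
    [0,0,0,0],
    [0,0,0,0],
    [0,0,0,0],
    [0,0,0,0]
  ]
}}

```text
time: 6.1
tool_pos: [547.8, -334.4, 42.7]
tcp_rot: [-1.571, -0.0, -2.804]
contact_force: [-0.2, 0.7, 0.2]
grip_width: 0.4
```

{"method": "arm_command", "body": {
  "deltas": [
    [0,0,0,0],
    [0,0,0,0],
    [0,0,0,0],
    [0,0,0,0],
    [0,0,0,0]
  ]
}}

```text
time: 6.6
tool_pos: [547.8, -334.4, 42.7]
tcp_rot: [-1.571, 0.0, -2.804]
contact_force: [-0.1, 0.2, 0.3]
grip_width: 0.4
```

{"method": "arm_command", "body": {
  "deltas": [
    [0,0,0,0],
    [0,0,0,0],
    [0,0,0,0],
    [0,0,0,0],
    [0,0,0,0]
  ]
}}

```text
time: 7.1
tool_pos: [547.8, -334.4, 42.7]
tcp_rot: [-1.571, -0.0, -2.804]
contact_force: [-0.9, 0.4, -0.6]
grip_width: 0.4
```

{"method": "arm_command", "body": {
  "deltas": [
    [0,0,0,0],
    [0,0,0,0],
    [0,0,0,0],
    [0,0,0,0],
    [0,0,0,0]
  ]
}}

```text
time: 7.6
tool_pos: [547.8, -334.4, 42.7]
tcp_rot: [-1.571, 0.0, -2.804]
contact_force: [0.5, 1.2, 0.6]
grip_width: 0.3
```

{"method": "arm_command", "body": {
  "deltas": [
    [0,-0.03,0,0],
    [0,-0.04,0,0],
    [0,-0.04,0,0],
    [0,-0.04,0,0],
    [0,-0.04,0,0]
  ]
}}

```text
time: 8.1
tool_pos: [547.6, -334.2, 234.5]
tcp_rot: [-1.571, 0.0, -2.804]
contact_force: [-0.1, -0.3, 0.2]
grip_width: 0.5
```

Run:
```python
from h import *
d,o=todelta([541,285,235]); print(d,o['tool_pos'],o['tcp_rot'],o['time'])
```

```text
[-0.1989941  -0.00058764 -0.58636712] [ 547.58932535 -334.17824703  234.47591664] [-1.57065691e+00  9.14451384e-05 -2.80377944e+00] 8.1
```

{"method": "arm_command", "body": {
  "deltas": [
    [-0.01,0,-0.029,0],
    [-0.01,0,-0.029,0],
    [-0.01,0,-0.029,0],
    [-0.01,0,-0.029,0],
    [-0.01,0,-0.029,0]
  ]
}}

```text
time: 8.6
tool_pos: [546.7, -179.8, 232.8]
tcp_rot: [-1.571, 0.0, -2.804]
contact_force: [0.5, 0.2, 0.2]
grip_width: 0.6
```

{"method": "arm_command", "body": {
  "deltas": [
    [-0.01,0,-0.029,0],
    [-0.01,0,-0.029,0],
    [-0.01,0,-0.029,0],
    [-0.01,0,-0.029,0],
    [-0.01,0,-0.029,0]
  ]
}}

```text
time: 9.1
tool_pos: [545.8, -26.4, 232.8]
tcp_rot: [-1.571, 0.0, -2.804]
contact_force: [-0.1, 0.2, -0.3]
grip_width: 0.7
```

{"method": "arm_command", "body": {
  "deltas": [
    [-0.01,0,-0.029,0],
    [-0.01,0,-0.029,0],
    [-0.01,0,-0.029,0],
    [-0.01,0,-0.029,0],
    [-0.01,0,-0.029,0]
  ]
}}

```text
time: 9.6
tool_pos: [544.9, 127.0, 232.8]
tcp_rot: [-1.571, 0.0, -2.804]
contact_force: [0.7, 0.4, 0.0]
grip_width: 0.6
```

{"method": "arm_command", "body": {
  "deltas": [
    [-0.01,0,-0.029,0],
    [-0.01,0,-0.029,0],
    [-0.01,0,-0.029,0],
    [-0.009,0,-0.029,0],
    [0,0,0,0]
  ]
}}

```text
time: 10.1
tool_pos: [542.8, 251.4, 232.5]
tcp_rot: [-1.572, 0.0, -2.8]
contact_force: [0.7, -1.5, -0.4]
grip_width: -0.0
```

Run:
```python
from h import *
d,o=todelta([541,285,83]); print(d,o['tool_pos'],o['tcp_rot'],o['time'],o['joint_positions'])
p=vision.capture('scene'); a=p['img'][60:220,230:430]
cv2.imwrite('pics/br2.png',cv2.resize(a[:,:,::-1],None,fx=3,fy=3))
```

```text
[-0.00953102  0.14951278 -0.03205251] [542.78167396 251.44493999 232.47628311] [-1.57186975e+00  2.10296752e-04 -2.79998027e+00] 10.1 [3.05187707e-01 4.79145247e-01 1.31531754e+00 1.10800892e-03
 1.34695893e+00 1.53412568e+00]
```

View pics/br2.png

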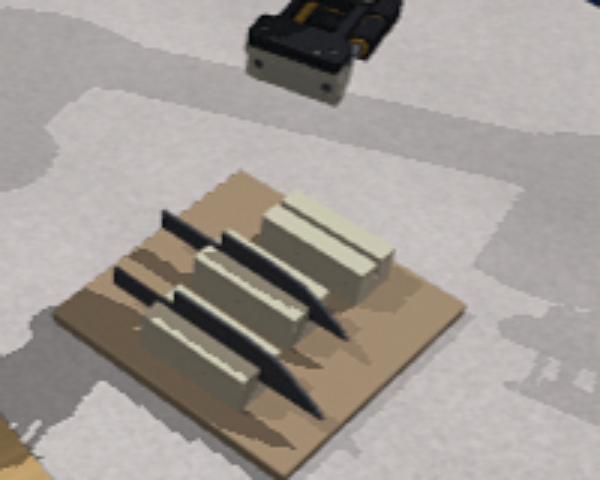

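The bricks and blanks stand unmoved. I correct sideways at height, then descend.

{"method": "arm_command", "body": {
  "deltas": [
    [-0.005,0,-0.016,0],
    [-0.004,0,-0.016,0],
    [0,0,0,0],
    [0,0,0,0]
  ]
}}

```text
time: 10.55
tool_pos: [541.3, 281.4, 232.6]
tcp_rot: [-1.57, -0.0, -2.803]
contact_force: [0.3, -0.3, -0.3]
grip_width: 0.4
```

{"method": "arm_command", "body": {
  "deltas": [
    [0,0.02,0,0],
    [0,0.025,0,0],
    [0,0.025,0,0],
    [0,0.015,0,0],
    [0,0.005,0,0]
  ]
}}

```text
time: 11.05
tool_pos: [540.6, 280.2, 140.8]
tcp_rot: [-1.57, -0.004, -2.805]
contact_force: [0.6, -0.2, 0.5]
grip_width: 0.2
```

{"method": "arm_command", "body": {
  "deltas": [
    [0,0,0,0],
    [0,0,0,0],
    [0,0,0,0]
  ]
}}

```text
time: 11.35
tool_pos: [542.0, 281.4, 143.9]
tcp_rot: [-1.571, 0.002, -2.804]
contact_force: [-0.2, -0.5, 0.9]
grip_width: 0.5
```

Run:
```python
from h import *
d,o=todelta([541,285,84]); print(d,o['tool_pos'],o['tcp_rot'],o['time'])
```

```text
[-9.91589344e-05  5.98919119e-02 -3.75293272e-03] [542.0257804  281.3907001  143.89203771] [-1.57066895e+00  2.15073610e-03 -2.80389553e+00] 11.35
```

{"method": "arm_command", "body": {
  "deltas": [
    [0,0.012,-0.002,0],
    [0,0.015,-0.002,0],
    [0,0.015,0,0],
    [0,0.012,0,0],
    [0,0.005,0,0]
  ]
}}

```text
time: 11.85
tool_pos: [539.3, 284.9, 82.0]
tcp_rot: [-1.571, -0.002, -2.804]
contact_force: [-0.3, 0.1, 0.1]
grip_width: 0.7
```

{"method": "arm_command", "body": {
  "deltas": [
    [0,0,0,0],
    [0,0,0,0],
    [0,0,0,0],
    [0,0,0,0]
  ]
}}

```text
time: 12.25
tool_pos: [540.4, 285.2, 84.3]
tcp_rot: [-1.571, 0.001, -2.804]
contact_force: [-0.1, 0.2, 0.7]
grip_width: 0.5
```

Run:
```python
from h import *
d,o=todelta([541,285,84]); print(d,o['tool_pos'],o['tcp_rot'],o['time'])
p=vision.capture('scene'); a=p['img'][60:210,240:440]
cv2.imwrite('pics/br3.png',cv2.resize(a[:,:,::-1],None,fx=4,fy=4))
```

```text
[-0.00047064  0.00033944  0.0003788 ] [540.43002358 285.20131181  84.33883524] [-1.57074116e+00  1.24065002e-03 -2.80382606e+00] 12.25
```

View pics/br3.png

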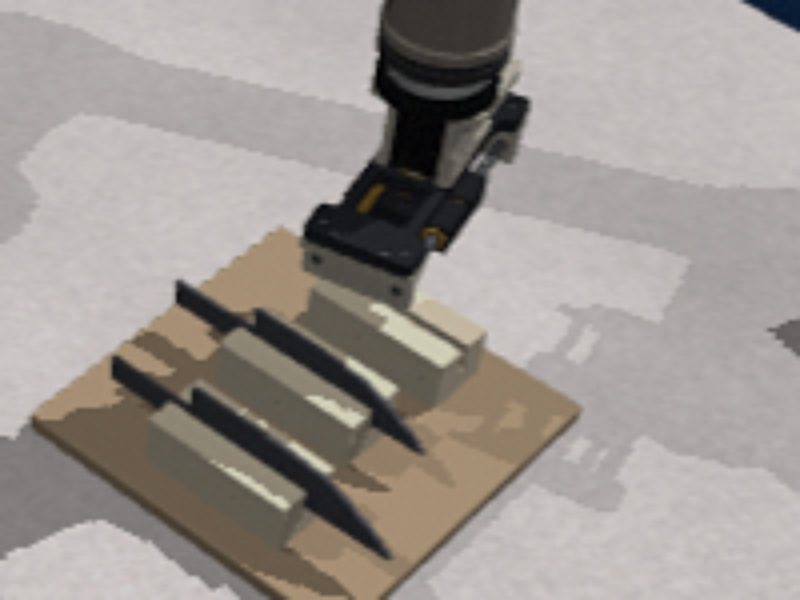

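The hand is over the empty brick with the tips hidden behind the body, about 21 mm above the top by the arm's own reading, and nothing is displaced. Holding, then lifting.

{"method": "arm_command", "body": {
  "deltas": [
    [0,0,0,0],
    [0,0,0,0],
    [0,0,0,0],
    [0,0,0,0],
    [0,0,0,0]
  ]
}}

```text
time: 12.8
tool_pos: [540.1, 285.1, 83.6]
tcp_rot: [-1.571, -0.0, -2.804]
contact_force: [0.5, 0.1, 0.1]
grip_width: 0.3
```

{"method": "arm_command", "body": {
  "deltas": [
    [0,0,0,0],
    [0,0,0,0],
    [0,0,0,0],
    [0,0,0,0],
    [0,0,0,0]
  ]
}}

```text
time: 13.3
tool_pos: [540.1, 285.1, 83.7]
tcp_rot: [-1.571, -0.0, -2.804]
contact_force: [-0.4, -0.4, 0.4]
grip_width: 0.0
```

{"method": "arm_command", "body": {
  "deltas": [
    [0,0,0,0],
    [0,0,0,0],
    [0,0,0,0],
    [0,0,0,0],
    [0,0,0,0]
  ]
}}

```text
time: 13.8
tool_pos: [540.1, 285.1, 83.7]
tcp_rot: [-1.571, -0.0, -2.804]
contact_force: [0.5, 0.1, 0.6]
grip_width: 0.3
```

{"method": "arm_command", "body": {
  "deltas": [
    [0,0,0,0],
    [0,0,0,0],
    [0,0,0,0],
    [0,0,0,0],
    [0,0,0,0]
  ]
}}

```text
time: 14.3
tool_pos: [540.1, 285.1, 83.7]
tcp_rot: [-1.571, -0.0, -2.804]
contact_force: [0.2, 0.5, -0.3]
grip_width: 0.4
```

{"method": "arm_command", "body": {
  "deltas": [
    [0,0,0,0],
    [0,0,0,0],
    [0,0,0,0],
    [0,0,0,0],
    [0,0,0,0]
  ]
}}

```text
time: 14.8
tool_pos: [540.1, 285.1, 83.7]
tcp_rot: [-1.571, 0.0, -2.804]
contact_force: [0.3, 0.4, 0.1]
grip_width: 0.3
```

{"method": "arm_command", "body": {
  "deltas": [
    [0,0,0,0],
    [0,0,0,0],
    [0,0,0,0],
    [0,0,0,0],
    [0,0,0,0]
  ]
}}

```text
time: 15.3
tool_pos: [540.0, 285.1, 83.7]
tcp_rot: [-1.571, -0.0, -2.804]
contact_force: [0.2, -0.7, 0.1]
grip_width: 0.2
```

{"method": "arm_command", "body": {
  "deltas": [
    [0,-0.02,0,0],
    [0,-0.03,0,0],
    [0,-0.03,0,0],
    [0,-0.03,0,0],
    [0,-0.03,0,0]
  ]
}}

```text
time: 15.8
tool_pos: [539.9, 285.0, 225.0]
tcp_rot: [-1.571, 0.0, -2.804]
contact_force: [0.6, 0.1, -1.0]
grip_width: -0.1
```

{"method": "arm_command", "body": {
  "deltas": [
    [0,-0.03,0,0],
    [0,-0.03,0,0],
    [0,-0.03,0,0],
    [0,-0.02,0,0],
    [0,-0.01,0,0]
  ]
}}

```text
time: 16.3
tool_pos: [540.4, 285.2, 346.0]
tcp_rot: [-1.571, 0.003, -2.804]
contact_force: [-0.8, 0.8, -0.5]
grip_width: 0.6
```

{"method": "arm_command", "body": {
  "deltas": [
    [0,0,0,0],
    [0,0,0,0],
    [0,0,0,0],
    [0,0,0,0],
    [0,0,0,0]
  ]
}}

```text
time: 16.8
tool_pos: [539.9, 285.0, 342.9]
tcp_rot: [-1.571, -0.001, -2.804]
contact_force: [-0.3, -0.6, -0.4]
grip_width: 0.6
```

Run:
```python
from h import *
o=bot.get_obs(); print(o['tool_pos'],o['tcp_rot'],o['time'],abs(o['dq']).max())
p=vision.capture('scene'); save(p,'end.png')
```

```text
[539.93055442 285.02010591 342.89870671] [-1.57065252e+00 -1.39888668e-03 -2.80381498e+00] 16.8 0.005439000146084258
```

View pics/end.png

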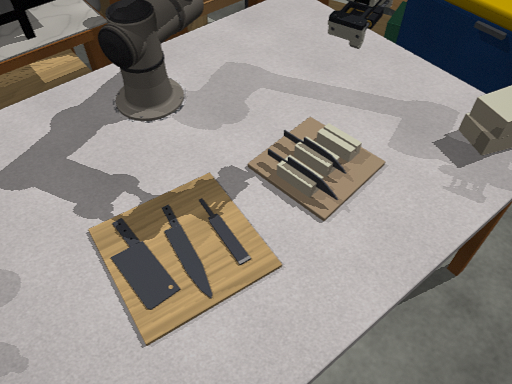

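The hand is raised clear, with the tips at about 335 mm. Every blank and brick is at the same pixels as in the first picture (cleaver near (146, 275), empty brick near (339, 138)).

```bash
python3 -c "
from plant import job; print(job.close_job())"
```

```text
the job is handed in; nothing more can be done
None
```

I pointed at both spots in the order asked and handed the job in at about 17 s; it gives no verdict.

- **Cleaver:** With the gripper shut, the fingertips held still for about 2.5 s, some 19 mm above the middle of the blade, with the TCP at (548, -334).
- **Empty firebrick:** After a lift and a move across at about 23 cm, the fingertips held for over 3 s, some 21 mm above the middle of the slot in the brick on the +y side, with the TCP at (540, 285).
- **Finish:** The hand was raised so that the fingertips were at about 335 mm.

**Last checks:** The final picture shows every blank and brick where it was at the start. The force readings I saw stayed at noise level, at most about 2 N.

**What disagreed:**
- The two cameras differed by 4–9 mm in x, so I aimed at or close to the top view's figures, well inside the few centimetres allowed.
- At the brick the fingertips were hidden behind the hand in the picture, so that height comes from the arm's own reading only.
- The top-view network gave no position for the cleaver, so I measured the blade by its outline in the picture.

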